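# Build up two connector sets on the assembly pins

## Task

Build up the two connector sets on their assembly pins. On the tall pin (square base) thread the flange first, then the sleeve on it, and the closed white cap on top; on the short pin (round base) thread the rubber grommet first, then the hexagonal nut on it. Every part must sit fully down, upright and let go, and the cup of contact pins, the screwdriver and the black tray stay where they are.

Things in the scene. Friction and masses are not known exactly. Their poses are not given: they have to be found in the camera images.
- tall_pin: Fixture bolted to the bench: grey square base 84 x 84 mm, 20 mm high, with an upright steel pin 12 mm in diameter at its centre that rises 76 mm above the base (tip 96 mm above the bench); the last 10 mm taper to 4 mm. Cannot be moved. Origin: centre of the base's underside on the bench, under the pin; z up along the pin.
- short_pin: Fixture bolted to the bench: grey round base 86 mm in diameter, 20 mm high, with an upright steel pin 12 mm in diameter at its centre that rises 34 mm above the base (tip 54 mm above the bench); the last 10 mm taper to 4 mm. Cannot be moved. Origin: centre of the base's underside on the bench, under the pin; z up along the pin.
- flange: Aluminium flange lying on the bench, hub up: a disc 64 mm in diameter and 10 mm thick with four dark bolt holes, and on it a round hub 36 mm in diameter and 16 mm high (26 mm in all). A 20 mm bore goes right through. Origin: centre of its underside, z up. The hub is the handy place to grip.
- sleeve: Steel tube standing on end: 36 mm outside diameter, 40 mm high, 20 mm bore right through. Origin: centre of its underside, z up.
- cap: White plastic cap, closed flat top up: 40 mm in diameter, 24 mm high; from below a 20 mm bore, 16 mm deep (the top is 8 mm thick). Origin: centre of its underside, z up.
- grommet: Black rubber grommet, a thick plain ring lying flat: 52 mm outside diameter, 18 mm high, 20 mm bore right through. Origin: centre of its underside, z up.
- hex_nut: Brass hexagonal nut lying flat: 36 mm across flats, about 42 mm across corners, 18 mm high, with a hole right through, 20 mm across at its narrowest. Origin: centre of its underside, z up. One pair of parallel flats faces +x and -x of its frame, the others every 60 degrees.
- pin_cup: White round cup full of steel contact pins: 58 mm in diameter, 82 mm high, the pins standing up to about 105 mm above the bench. To be left alone, standing. Origin: centre of its underside, z up.
- screwdriver: Screwdriver with a red handle, 150 mm long, lying on the bench at the robot's right. To be left alone. It lies along its x axis, handle towards -x.
- black_tray: Small empty open tray of black plastic, 90 x 70 x 40 mm, at the robot's left. To be left alone. Origin: centre of its underside, z up.
Mind the look-alikes: they are no part of the job. What is shaped like the sleeve but orange or red is not meant.

How it is judged:
By the outcome, as a careful person would: the job done as asked, in the order asked, and still so for the second after the job is handed in, with the robot touching nothing.
It also fails if it takes over 120 s, if anything falls off the work surface, if the arm or the gripper's body presses on something with over 40 N, if the wrist force passes 120 N, or if a joint passes its speed limit or range.

## Robot

A 6-joint arm with a two-finger parallel gripper is mounted at the origin on the work surface. World frame = base frame: x ahead of the robot, y to its left, z up, the work surface at z = 0. Lengths are in m, angles in rad, forces in N, time in s.
With the tool pointing down it reaches from about 0.325 to 1 m from the base axis. Payload 5.1 kg.
Tool frame: the origin (TCP) lies midway between the tips of the shut fingers; the grasp point (between the pads) lies 19 mm behind it (bot.grasp_offset is the distance from the TCP to the grasp point, in m); z points along the fingers, y is the line along which they close (so a half turn about z gives the same grasp; the last joint's range is limited). The gripper opens to 85 mm and grips with 20 to 120 N. Pads are 22 mm wide; open, the fingers measure 114 mm over their backs; the gripper's body (76 mm by 85 mm) begins 54 mm behind the grasp point. The pads swing forward as they close: fully open they stand 13 mm farther back than shut.
Start: joints at [1.021, 0.124, 1.65, -0, 1.367, -0.083], TCP at [0.293, 0.58, 0.21] pointing down, gripper open.
Joint ranges: [-2.61, 2.61], [-1.02, 2.33], [0.03, 2.71], [-1.35, 4.49], [0.32, 2.68], [-2.91, 2.91]. Speed limits (rad/s): [2.57, 2.57, 3.14, 3.14, 3.14, 3.14].

## Interface

Orientations are given as a unit quaternion [w, x, y, z].
In Python, from plant import bot, optics, workorder gives the robot as it stands.
- The arm moves only by the shell command python3 -m crank 'ROWS'. ROWS is a JSON object of lists of equal length, an entry for each row: "offset": the shift along the tool's x, y, z in mm, a list of three; "delta_rot": the turn, a rotation vector about the tool's x, y, z in degrees, a list of three; "hand": the opening, from 0 (shut) to 1 (fully open). In form: {"offset": [[dx, dy, dz], ...], "delta_rot": [[ax, ay, az], ...], "hand": [hand, ...]}. A call has 1 to 20 rows; each row is the pose to reach, as a shift and turn from the pose commanded when the call began, along the tool's axes at that moment; what a row does not reach only later rows make up. A row lasts 1/8 s, in which the tool goes at most 62.5 mm and 10.7 degrees, less where a joint would pass 70% of its speed; a pose out of reach is approached as far as the arm can. A call with a gripper value outside its range is refused whole. The fingers move at their own pace and stop on an object; the grip force is fixed at half the most. Time passes only in rows, so rows that repeat a pose let the fingers close. It gives the time, the measured TCP pose, the force, the opening and the grip force at its end, in the units of the state.
- bot.read_state(): the state, without advancing time (a new reading comes with each control period).
- optics.get_image(name): name is "scene" or "side" or "wrist"; returns a dict with "frame" (400x640x3 uint8, red, green, blue), "z_map" (400x640 float32, m along the optical axis (not along the pixel's ray), 0 where there is no reading), "camera_matrix" (3x3 intrinsics, pixels), "R" (3x3) and "t" (3): a world point X has camera coordinates R X + t. Camera axes: x right, y down, z forward; pixel columns grow to the right and rows downward; lengths in m; the calibration is good to about 2 mm. A picture is of the moment at which its call begins.
- workorder.job_done(): hands the job in; it is judged then, once.
Trained networks look in a picture, given as the dict that the camera call returned (one of the last four; its "shot" number tells which), for a name from the list of things; names that differ only in an ending like _2 or _b are one class to them, and where a whole thing is asked for, a point or a joint stands for the part that bears it (a point fixed in the world has none). Each returns a list of dicts, best first, with "score" (0 to 1); they miss things now and then, are a little off and sometimes report something else, mostly with a low value. They report only what shows in the picture. A call takes as long as a camera call. They do not tell look-alikes from the thing itself.
- optics.search_frame(picture, thing): "xy" ([column, row] in pixels, amid what is visible of it).
- optics.outline_of(picture, thing): "region" (400x640 bool, what is visible of it) and "xy" ([column, row] in pixels, amid what is visible of it).
The state is a dict: "t": time; "q": joint angles; "dq": joint speeds; "joint_torque": joint torques, N m; "position": TCP position; "eef_rot": TCP orientation; "ft_force": force on the tool from outside, world axes, zero at the start; "moment": the same for the moment, N m; "grip_width": opening from 0.0 (shut) to 1.0 (fully open); "grasp_force": force on a finger pad.
Only numpy, scipy, OpenCV 4.12 (cv2) and the standard library are available. Lean on these libraries where they do the work, as an engineer would, in place of code of your own. Each camera call takes 0.05 s, during which the arm holds its last target. There are 200 camera calls.

## Working session

There is one attempt and no reset: what is moved stays moved. The work goes in short steps, Python scripts to look and compute and a shell command to move; the robot and the scene stay as the last step left them, time stands still between calls to the robot, and variables do not carry over. Pictures are saved under pics/ and viewed, at most 14 in all, crops included, and the job is handed in when it is done.

```bash
ls; mkdir -p pics
python3 - <<'E'
from plant import bot, optics, workorder
import cv2
print(bot.read_state(), bot.grasp_offset)
for n in("scene","side","wrist"):
    p=optics.get_image(n); cv2.imwrite(f"pics/{n}0.png",p["frame"][:,:,::-1]); print(n,p["camera_matrix"].tolist(),(-p["R"].T@p["t"]).round(3))
E
```

```text
pics
{'t': 0.0, 'q': array([ 1.02141818e+00,  1.24517866e-01,  1.65167171e+00,  1.00535836e-06,
        1.36753101e+00, -8.25699850e-02]), 'dq': array([ 0.00042459,  0.00081681, -0.00293236,  0.00213658,  0.00183318,
        0.00078207]), 'joint_torque': array([ 8.67356775e-04, -4.23607564e+01, -3.65455556e+01, -5.25897201e-05,
        6.88467742e-03, -4.26013878e-05]), 'position': array([0.29218582, 0.57988459, 0.20904618]), 'eef_rot': array([-3.31088646e-04,  2.31290604e-01,  9.72884127e-01, -1.01114471e-03]), 'ft_force': array([ 0.43668517, -0.09607764, -0.56756897]), 'moment': array([ 0.00132062, -0.04551934,  0.04285894]), 'grasp_force': 0.0, 'grip_width': 0.9982565741840224} 0.0187
scene [[488.67824143317745, 0.0, 325.2020729782939], [0.0, 488.67824143317745, 199.13796498410812], [0.0, 0.0, 1.0]] [1.438 0.072 0.797]
side [[371.74808880563177, 0.0, 319.49170173139], [0.0, 371.74808880563177, 201.36866876835492], [0.0, 0.0, 1.0]] [ 0.196 -0.785  0.819]
wrist [[321.05436243645437, 0.0, 319.80158308898734], [0.0, 321.05436243645437, 198.9616113356514], [0.0, 0.0, 1.0]] [0.226 0.614 0.373]
```

View pics/scene0.png

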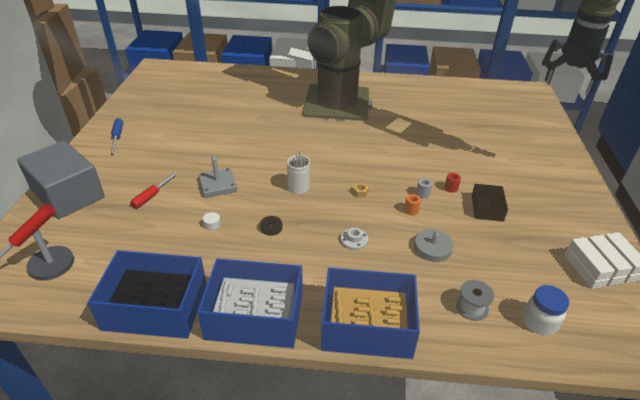

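View pics/side0.png

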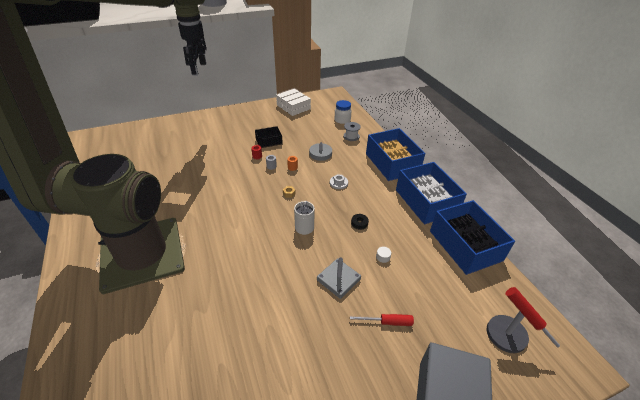

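Scene view: flange (354,238), grey sleeve (425,187), cap (211,221), grommet (271,225), brass nut (361,190), tall pin (217,182), short pin (434,244), cup (298,172), tray (489,202).
Possible confusions for the sleeve: orange tube (412,204), red tube (453,182), grey spool (474,300). I choose the grey tube at (425,187). For the screwdriver there are a blue one (117,135) and red ones (150,193) and (35,225), none of which will be touched.

```bash
cat > h.py <<'E'
from plant import bot, optics, workorder
import cv2, numpy as np
from scipy.spatial.transform import Rotation as Ro
def cloud(p,m):
    v,u=np.nonzero(m&(p["z_map"]>0)); z=p["z_map"][v,u]
    c=np.linalg.inv(p["camera_matrix"])@np.vstack([u,v,np.ones(len(u))])*z
    return (p["R"].T@(c-p["t"][:,None])).T
def top(p,name,k=0,tol=.003):
    out=[]
    for r in optics.outline_of(p,name)[:3]:
        if r["score"]<.3: continue
        P=cloud(p,r["region"])
        if len(P)<8: continue
        h=np.percentile(P[:,2],97); T=P[abs(P[:,2]-h)<tol]
        (c,rad)=cv2.minEnclosingCircle(T[:,:2].astype(np.float32))
        out.append((name,round(r["score"],2),np.round(r["xy"]).tolist(),"n",len(T),"h",round(float(h)*1e3,1),"c",np.round(np.array(c)*1e3,1).tolist(),"r",round(rad*1e3,1),"bbox",(P[:,:2].min(0)*1e3).round().tolist(),(P[:,:2].max(0)*1e3).round().tolist()))
    return out
E
python3 - <<'E'
from h import *
for n in("scene","side"):
    p=optics.get_image(n); print(n)
    for k in "flange sleeve cap grommet hex_nut tall_pin short_pin pin_cup black_tray".split():
        for o in top(p,k): print(*o)
    if n=="scene": cv2.imwrite("pics/c1.png",cv2.resize(p["frame"][160:265,330:510,::-1],None,fx=4,fy=4,interpolation=cv2.INTER_CUBIC))
E
```

```text
scene
flange 0.65 [354.0, 240.0] n 84 h 27.2 c [638.0, 86.5] r 18.1 bbox [610.0, 58.0] [670.0, 118.0]
sleeve 0.8 [417.0, 207.0] n 47 h 42.3 c [520.0, 220.8] r 17.9 bbox [486.0, 204.0] [537.0, 239.0]
sleeve 0.6 [424.0, 188.0] n 53 h 41.4 c [450.9, 253.3] r 18.7 bbox [431.0, 239.0] [468.0, 268.0]
sleeve 0.51 [454.0, 182.0] n 61 h 41.4 c [417.4, 330.5] r 19.2 bbox [394.0, 313.0] [437.0, 348.0]
cap 0.82 [213.0, 221.0] n 121 h 26.1 c [621.8, -248.8] r 20.4 bbox [578.0, -274.0] [642.0, -229.0]
grommet 0.91 [270.0, 227.0] n 146 h 20.7 c [618.5, -109.0] r 26.6 bbox [579.0, -133.0] [645.0, -84.0]
hex_nut 0.45 [364.0, 192.0] n 53 h 20.0 c [461.9, 96.0] r 19.2 bbox [444.0, 75.0] [482.0, 114.0]
tall_pin 0.93 [217.0, 181.0] n 10 h 76.1 c [476.8, -274.3] r 6.0 bbox [407.0, -334.0] [529.0, -221.0]
tall_pin 0.53 [486.0, 203.0] n 139 h 40.4 c [485.8, 411.9] r 56.3 bbox [378.0, 374.0] [535.0, 469.0]
short_pin 0.74 [434.0, 247.0] n 12 h 37.9 c [644.1, 265.2] r 5.8 bbox [574.0, 222.0] [686.0, 315.0]
short_pin 0.65 [145.0, 195.0] n 75 h 27.0 c [555.3, -434.8] r 35.9 bbox [457.0, -467.0] [592.0, -390.0]
p
[... 591 characters left out ...]
 406.0]
cap 0.45 [384.0, 253.0] n 97 h 27.0 c [617.5, -252.0] r 19.3 bbox [598.0, -272.0] [653.0, -223.0]
hex_nut 0.7 [272.0, 137.0] n 45 h 43.0 c [484.9, 411.1] r 54.9 bbox [431.0, 337.0] [546.0, 510.0]
hex_nut 0.5 [287.0, 193.0] n 38 h 21.7 c [457.7, 91.8] r 20.3 bbox [440.0, 72.0] [483.0, 122.0]
tall_pin 0.94 [341.0, 277.0] n 8 h 73.0 c [471.5, -278.3] r 5.4 bbox [417.0, -331.0] [524.0, -209.0]
short_pin 0.53 [318.0, 150.0] n 6 h 41.0 c [638.6, 262.3] r 6.4 bbox [596.0, 219.0] [680.0, 329.0]
pin_cup 0.78 [308.0, 215.0] n 15 h 93.5 c [453.0, -67.1] r 13.4 bbox [425.0, -98.0] [480.0, -39.0]
black_tray 0.59 [270.0, 139.0] n 40 h 42.3 c [481.5, 409.8] r 51.8 bbox [435.0, 370.0] [526.0, 451.0]
```

View pics/c1.png

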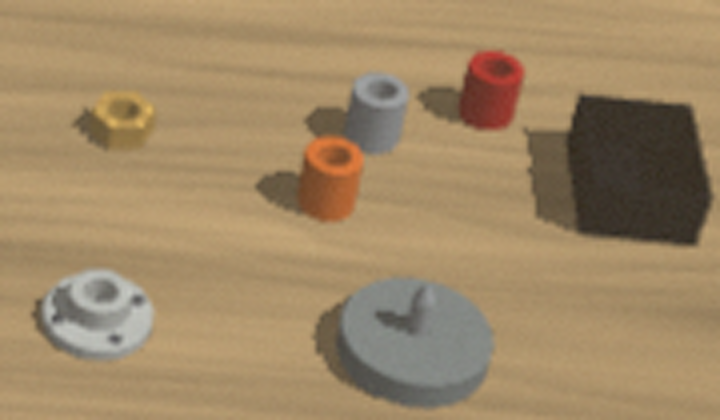

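The crop confirms the grey tube at (425,187) as the sleeve, between the orange and red look-alikes. The nut, flange and short pin are also clear. Next I'll take wrist-camera views over each group.

```bash
cat >> h.py <<'E'
def need(x,y,z,az=None):
    "TCP target mm, az = world azimuth deg of closing line; prints tool-frame offset mm and turn about z"
    s=bot.read_state(); w=s["eef_rot"]; R=Ro.from_quat([*w[1:],w[0]]).as_matrix()
    d=R.T@(np.array([x,y,z])-s["position"]*1e3)
    a=np.degrees(np.arctan2(R[1,1],R[0,1]))
    t=0 if az is None else -((az-a+90)%180-90)
    print("t",round(s["t"],2),"offset",d.round(1).tolist(),"turn z",round(t,1),"az",round(a,1),"tilt",np.round(R[:2,2],3).tolist(),"w",round(s["grip_width"],3),"F",s["ft_force"].round(1).tolist(),"pos",(s["position"]*1e3).round(1).tolist(),"q6",round(s["q"][5],2))
E
python3 -c "
from h import *
need(580,170,260)"
```

```text
t 1.15 offset [-441.4, -237.2, -49.7] turn z 0 az 63.3 tilt [-0.0, 0.0] w 0.997 F [0.5, -0.2, 0.5] pos [292.5, 580.4, 210.3] q6 -0.08
```

```bash
python3 -m crank '{"offset":[[-220,-119,-50],[-441,-237,-50],[-441,-237,-50],[-441,-237,-50],[-441,-237,-50],[-441,-237,-50],[-441,-237,-50],[-441,-237,-50],[-441,-237,-50],[-441,-237,-50],[-441,-237,-50],[-441,-237,-50]],"delta_rot":[[0,0,0],[0,0,0],[0,0,0],[0,0,0],[0,0,0],[0,0,0],[0,0,0],[0,0,0],[0,0,0],[0,0,0],[0,0,0],[0,0,0]],"hand":[1,1,1,1,1,1,1,1,1,1,1,1]}'
python3 - <<'E'
from h import *
p=optics.get_image("wrist"); cv2.imwrite("pics/w1.png",p["frame"][:,:,::-1]); print((-p["R"].T@p["t"]).round(3))
for k in "flange sleeve hex_nut short_pin".split():
    for o in top(p,k): print(*o)
need(575,-230,260)
E
```

```text
t: 2.65
position: [0.579, 0.1716, 0.2603]
eef_rot: [-0.0, 0.23, 0.973, 0.0]
ft_force: [-0.1, -0.3, -0.0]
grip_width: 1.0
grasp_force: 0.0
[0.512 0.205 0.424]
flange 0.79 [279.0, 222.0] n 354 h 26.3 c [634.8, 84.6] r 17.8 bbox [603.0, 54.0] [665.0, 116.0]
sleeve 0.93 [341.0, 91.0] n 508 h 40.9 c [515.8, 219.9] r 17.9 bbox [497.0, 203.0] [534.0, 242.0]
sleeve 0.91 [330.0, 21.0] n 599 h 40.9 c [447.5, 252.7] r 17.7 bbox [430.0, 235.0] [465.0, 270.0]
hex_nut 0.72 [215.0, 101.0] n 545 h 18.7 c [460.2, 92.0] r 20.7 bbox [438.0, 66.0] [479.0, 113.0]
short_pin 0.8 [404.0, 169.0] n 16 h 31.7 c [638.9, 262.4] r 5.8 bbox [597.0, 220.0] [691.0, 309.0]
t 2.9 offset [-176.1, -360.0, 0.4] turn z 0 az 63.3 tilt [0.0, -0.0] w 0.999 F [0.1, 0.3, 0.0] pos [579.5, 170.8, 260.4] q6 -0.91
```

View pics/w1.png

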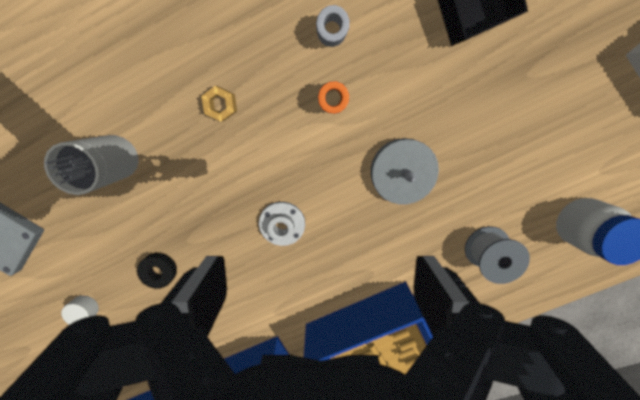

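Wrist view: nut (217,103), sleeve (333,25), orange tube (333,97), short pin (404,170), flange (282,224), grommet (157,269), cap (78,310), cup (90,163). Network heights match the text. Next is the right-hand view.

```bash
cat >> h.py <<'E'
def base(p,name,lo=.012,hi=.024):
    P=cloud(p,optics.outline_of(p,name)[0]["region"]); T=P[(P[:,2]>lo)&(P[:,2]<hi)]
    r=cv2.minAreaRect((T[:,:2]*1e3).astype(np.float32)); print(name,"base",np.round(r[0],1),np.round(r[1],1),round(r[2],1),"h",np.median(T[:,2]))
    q=P[P[:,2]>hi+.006]; print("  pin pts",len(q),"mean",(q[:,:2].mean(0)*1e3).round(1),"max",q[:,2].max())
def hexaz(p,tol=.003):
    r=optics.outline_of(p,"hex_nut")[0]; P=cloud(p,r["region"]); h=np.percentile(P[:,2],95); T=P[abs(P[:,2]-h)<tol][:,:2]*1e3
    T=T-T.mean(0); A=np.arange(0,60,1); w=[sum(np.ptp(T@[np.cos(np.radians(a+k)),np.sin(np.radians(a+k))]) for k in (0,60,120))/3 for a in A]
    i=int(np.argmin(w)); print("nut flats azimuth",A[i],"mod 60, width",round(w[i],1),"max",round(max(w),1), "argmax",A[int(np.argmax(w))])
E
python3 - <<'E'
from h import *
p=optics.get_image("wrist"); base(p,"short_pin"); hexaz(p)
E
python3 -m crank '{"offset":[[-88,-180,0],[-176,-360,0],[-176,-360,0],[-176,-360,0],[-176,-360,0],[-176,-360,0],[-176,-360,0],[-176,-360,0],[-176,-360,0],[-176,-360,0],[-176,-360,0]],"delta_rot":[[0,0,0],[0,0,0],[0,0,0],[0,0,0],[0,0,0],[0,0,0],[0,0,0],[0,0,0],[0,0,0],[0,0,0],[0,0,0]],"hand":[1,1,1,1,1,1,1,1,1,1,1]}'
python3 - <<'E'
from h import *
p=optics.get_image("wrist"); cv2.imwrite("pics/w2.png",p["frame"][:,:,::-1])
for k in "cap grommet flange tall_pin pin_cup hex_nut".split():
    for o in top(p,k): print(*o)
base(p,"tall_pin")
need(635,85,120)
E
```

```text
short_pin base [639.9 263.4] [84.8 84.1] 63.8 h 0.01967567435064163
  pin pts 112 mean [638.3 262.4] max 0.05484253750285499
nut flats azimuth 7 mod 60, width 35.9 max 39.5 argmax 37
t: 4.42
position: [0.5751, -0.2293, 0.2605]
eef_rot: [0.0, 0.231, 0.973, 0.0]
ft_force: [-0.2, 1.1, 0.1]
grip_width: 1.0
grasp_force: 0.0
cap 0.97 [320.0, 197.0] n 640 h 24.9 c [619.8, -251.7] r 19.8 bbox [600.0, -270.0] [639.0, -233.0]
grommet 0.96 [421.0, 149.0] n 1017 h 19.1 c [616.0, -111.9] r 25.6 bbox [590.0, -137.0] [641.0, -87.0]
flange 0.88 [567.0, 92.0] n 550 h 26.6 c [634.1, 83.8] r 18.3 bbox [603.0, 52.0] [665.0, 115.0]
tall_pin 0.95 [247.0, 104.0] n 17 h 71.6 c [474.9, -274.2] r 5.2 bbox [419.0, -330.0] [526.0, -222.0]
pin_cup 0.82 [399.0, 8.0] n 209 h 82.2 c [468.5, -76.4] r 23.2 bbox [437.0, -97.0] [483.0, -53.0]
tall_pin base [ 473.4 -276.9] [84.3 84.1] 25.3 h 0.01941959411082193
  pin pts 235 mean [ 474.8 -274.2] max 0.09602141522980473
t 4.83 offset [88.2, 308.7, 140.3] turn z 0 az 63.3 tilt [0.0, -0.0] w 0.999 F [0.5, 0.0, 0.7] pos [574.9, -230.3, 260.3] q6 -1.57
```

View pics/w2.png

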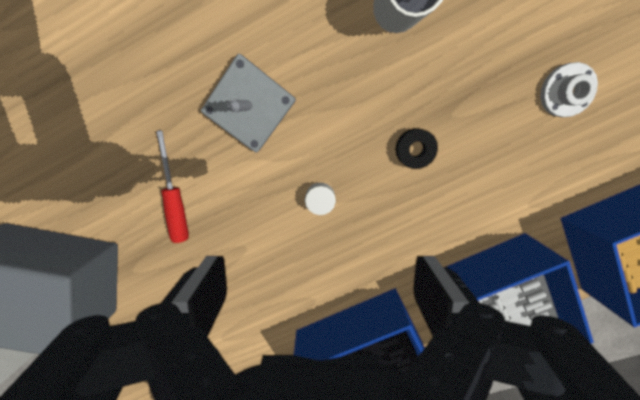

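Right view: tall pin (238,104), cap (320,200), grommet (417,148), flange (568,90), and the red screwdriver (175,213), which will be left alone. First I'll take the flange.

```bash
python3 -m crank '{"offset":[[44,155,0],[88,309,0],[88,309,0],[88,309,0],[88,309,0],[88,309,0],[88,309,0],[88,309,0],[88,309,100],[88,309,190],[88,309,200],[88,309,200],[88,309,200]],"delta_rot":[[0,0,0],[0,0,0],[0,0,0],[0,0,0],[0,0,0],[0,0,0],[0,0,0],[0,0,0],[0,0,0],[0,0,0],[0,0,0],[0,0,0],[0,0,0]],"hand":[1,1,1,1,1,1,1,1,1,1,1,1,1]}'
python3 -c "
from h import *
need(634.5,84.2,11)"
```

```text
t: 6.45
position: [0.6357, 0.0842, 0.061]
eef_rot: [0.0, 0.232, 0.973, -0.0]
ft_force: [0.9, 0.6, 1.1]
grip_width: 0.997
grasp_force: 0.0
t 6.45 offset [1.1, -0.5, 50.0] turn z 0 az 63.2 tilt [0.0, -0.0] w 0.997 F [0.9, 0.6, 1.1] pos [635.7, 84.2, 61.0] q6 -1.05
```

```bash
python3 -m crank '{"offset":[[1,0,25],[1,0,45],[1,0,49],[1,0,49],[1,0,49],[1,0,49],[1,0,49],[1,0,49],[1,0,49],[1,0,49]],"delta_rot":[[0,0,0],[0,0,0],[0,0,0],[0,0,0],[0,0,0],[0,0,0],[0,0,0],[0,0,0],[0,0,0],[0,0,0]],"hand":[1,1,1,0,0,0,0,0,0,0]}'
python3 -c "
from h import *
need(634.5,84.2,200)"
```

```text
t: 7.7
position: [0.6344, 0.0856, 0.0113]
eef_rot: [-0.0, 0.231, 0.973, -0.0]
ft_force: [0.4, -0.8, -0.2]
grip_width: 0.001
grasp_force: 0.0
t 7.7 offset [-0.7, -1.2, -188.7] turn z 0 az 63.3 tilt [-0.0, -0.0] w 0.001 F [0.4, -0.8, -0.2] pos [634.4, 85.6, 11.3] q6 -1.05
```

The fingers shut on nothing, so I'll look.

Run:
```python
from h import *
p=optics.get_image("wrist"); q=optics.get_image("scene")
a=cv2.resize(q["frame"][190:290,290:420],(650,500),interpolation=cv2.INTER_CUBIC)
cv2.imwrite("pics/m1.png",a[:,:,::-1])
for o in top(q,"flange"): print(*o)
for o in top(p,"flange"): print(*o)
```

```text
flange 0.96 [355.0, 237.0] n 57 h 26.5 c [636.6, 85.9] r 17.7 bbox [613.0, 55.0] [668.0, 113.0]
```

View pics/m1.png

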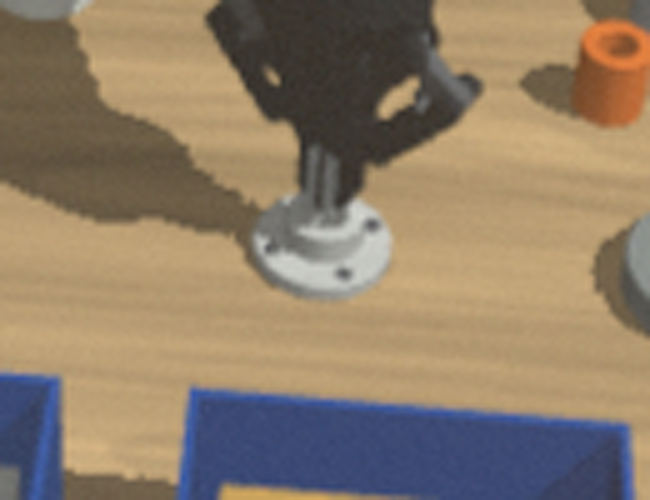

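The flange is in place, and the fingers closed over its hub because the arm was still coming down. I'll lift, reopen, descend, settle, and only then close.

```bash
python3 -m crank '{"offset":[[0,-1,-25],[0,-1,-50],[0,-1,-50],[0,-1,-50],[0,-1,-50],[0,-1,-50],[0,-1,-50],[0,-1,-25],[0,-1,-8],[0,-1,1],[0,-1,1],[0,-1,1],[0,-1,1],[0,-1,1],[0,-1,1],[0,-1,1],[0,-1,1],[0,-1,1],[0,-1,1]],"delta_rot":[[0,0,0],[0,0,0],[0,0,0],[0,0,0],[0,0,0],[0,0,0],[0,0,0],[0,0,0],[0,0,0],[0,0,0],[0,0,0],[0,0,0],[0,0,0],[0,0,0],[0,0,0],[0,0,0],[0,0,0],[0,0,0],[0,0,0]],"hand":[0,0,1,1,1,1,1,1,1,1,1,1,1,0,0,0,0,0,0]}'
python3 -c "
from h import *
need(634.5,84.2,200)"
```

```text
t: 10.28
position: [0.634, 0.0847, 0.0103]
eef_rot: [-0.0, 0.231, 0.973, -0.0]
ft_force: [-0.1, 0.2, 0.5]
grip_width: -0.001
grasp_force: 0.0
t 10.28 offset [-0.7, -0.3, -189.7] turn z 0 az 63.3 tilt [-0.0, -0.0] w -0.001 F [-0.1, 0.2, 0.5] pos [634.0, 84.7, 10.3] q6 -1.06
```

```bash
python3 -m crank '{"offset":[[0,0,-25],[0,0,-50],[0,0,-50],[0,0,-50],[0,0,-50],[0,0,-50],[0,0,-50],[0,0,-25],[0,0,-8],[0,0,4],[0,0,4],[0,0,4],[0,0,4]],"delta_rot":[[0,0,0],[0,0,0],[0,0,0],[0,0,0],[0,0,0],[0,0,0],[0,0,0],[0,0,0],[0,0,0],[0,0,0],[0,0,0],[0,0,0],[0,0,0]],"hand":[0,0,1,1,1,1,1,1,1,1,1,1,1]}'
python3 - <<'E'
from h import *
need(634.5,84.2,200)
q=optics.get_image("scene")
a=cv2.resize(q["frame"][190:270,300:410],(770,560),interpolation=cv2.INTER_CUBIC)
cv2.imwrite("pics/m2.png",a[:,:,::-1])
E
```

```text
t: 11.9
position: [0.6348, 0.0848, 0.0074]
eef_rot: [0.001, 0.231, 0.973, 0.0]
ft_force: [0.7, 0.3, -0.1]
grip_width: 1.003
grasp_force: 0.0
t 11.9 offset [-0.3, -0.5, -192.6] turn z 0 az 63.3 tilt [0.002, 0.0] w 1.003 F [0.7, 0.3, -0.1] pos [634.8, 84.8, 7.4] q6 -1.06
```

View pics/m2.png

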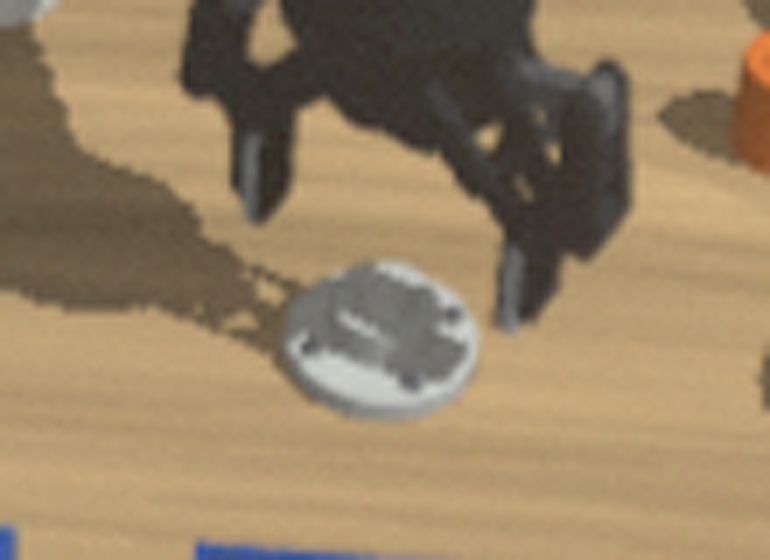

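The left tip is at crop (255,215), the right tip at (510,325) and the hub at (385,315). The fingers look off from the hub, so I'll measure the tips by depth.

Run:
```python
from h import *
for n in("scene","side"):
    q=optics.get_image(n); P=cloud(q,np.ones((400,640),bool))*1e3
    s=P[(abs(P[:,0]-635)<75)&(abs(P[:,1]-85)<75)&(P[:,2]>6)&(P[:,2]<80)]
    u=np.array([np.cos(np.radians(63.3)),np.sin(np.radians(63.3))]); v=np.array([-u[1],u[0]])
    a=(s[:,:2]-[635,85])@u; b=(s[:,:2]-[635,85])@v
    for sg in(1,-1):
        f=s[a*sg>36]; fa=a[a*sg>36]; fb=b[a*sg>36]
        z0=f[:,2].min(); k=f[:,2]<z0+12
        print(n,sg,"n",len(f),"zmin",z0.round(1),"inner a",(fa*sg).min().round(1),"a range",fa[k].min().round(1),fa[k].max().round(1),"b",fb[k].min().round(1),fb[k].max().round(1))
    for o in top(q,"flange"): print(*o)
```

```text
scene 1 n 87 zmin 44.6 inner a 43.6 a range 44.9 57.9 b -11.3 5.4
scene -1 n 109 zmin 41.3 inner a 40.3 a range -55.0 -40.3 b -12.2 11.6
flange 0.66 [354.0, 237.0] n 84 h 26.9 c [636.4, 85.6] r 18.7 bbox [609.0, 55.0] [669.0, 118.0]
side 1 n 1 zmin 53.9 inner a 38.2 a range 38.2 38.2 b -3.0 -3.0
side -1 n 45 zmin 6.5 inner a 44.7 a range -76.8 -76.8 b 45.0 45.0
flange 0.43 [337.0, 184.0] n 5 h 21.6 c [629.8, 78.3] r 15.4 bbox [601.0, 45.0] [660.0, 105.0]
```

The open tips stand about 42 mm high while the TCP reads 7 mm. The text implies about 20 mm, so the fingers are really about 20 mm higher than that. I'll lower by 18 mm in steps, watching the force.

```bash
python3 -m crank '{"offset":[[0,0,4],[0,0,8],[0,0,12],[0,0,15],[0,0,15],[0,0,15]],"delta_rot":[[0,0,0],[0,0,0],[0,0,0],[0,0,0],[0,0,0],[0,0,0]],"hand":[1,1,1,1,1,1]}'
python3 - <<'E'
from h import *
need(636,85.2,200)
q=optics.get_image("scene"); P=cloud(q,np.ones((400,640),bool))*1e3
s=P[(abs(P[:,0]-635)<75)&(abs(P[:,1]-85)<75)&(P[:,2]>6)&(P[:,2]<80)]
u=np.array([np.cos(np.radians(63.3)),np.sin(np.radians(63.3))])
a=(s[:,:2]-[635,85])@u
for sg in(1,-1): print(sg,np.sort(s[a*sg>38][:,2])[:8].round(1))
E
```

```text
t: 12.9
position: [0.6341, 0.0847, -0.0086]
eef_rot: [0.0, 0.231, 0.973, 0.0]
ft_force: [0.1, 0.3, -0.8]
grip_width: 0.997
grasp_force: 0.0
t 12.9 offset [-1.5, 1.3, -208.6] turn z 0 az 63.3 tilt [0.0, -0.0] w 0.997 F [0.1, 0.3, -0.8] pos [634.1, 84.7, -8.6] q6 -1.06
1 [24.8 27.7 29.4 29.9 29.9 30.4 32.6 33. ]
-1 [24.4 28.8 29.9 30.2 31.  31.1 31.7 32.3]
```

```bash
python3 -m crank '{"offset":[[0,0,1],[0,0,1],[0,0,1],[0,0,1],[0,0,1],[0,0,1],[0,0,1],[0,0,1]],"delta_rot":[[0,0,0],[0,0,0],[0,0,0],[0,0,0],[0,0,0],[0,0,0],[0,0,0],[0,0,0]],"hand":[0.6,0.5,0.3,0.2,0,0,0,0]}'
python3 -c "
from h import *
need(634,84.7,200)"
```

```text
t: 13.95
position: [0.6345, 0.0848, -0.0092]
eef_rot: [0.0, 0.231, 0.973, 0.0]
ft_force: [-0.2, -0.5, 2.8]
grip_width: 0.39
grasp_force: 60.2
t 13.95 offset [0.2, -0.2, -209.2] turn z 0 az 63.3 tilt [0.001, 0.0] w 0.39 F [-0.2, -0.5, 2.8] pos [634.5, 84.8, -9.2] q6 -1.06
```

Gripped at 36 mm. Lifting and carrying it to the tall pin.

```bash
python3 -m crank '{"offset":[[0,0,-20],[0,0,-60],[0,0,-110],[0,0,-160],[0,0,-200],[-2,-40,-200],[-4,-90,-200],[-7,-140,-200],[-9,-190,-200],[-12,-240,-200],[-14,-290,-200],[-16,-340,-200],[-18,-380,-200],[-19,-395,-200],[-19,-395,-200],[-19,-395,-200],[-19,-395,-200]],"delta_rot":[[0,0,0],[0,0,0],[0,0,0],[0,0,0],[0,0,0],[0,0,0],[0,0,0],[0,0,0],[0,0,0],[0,0,0],[0,0,0],[0,0,0],[0,0,0],[0,0,0],[0,0,0],[0,0,0],[0,0,0]],"hand":[0,0,0,0,0,0,0,0,0,0,0,0,0,0,0,0,0]}'
python3 - <<'E'
from h import *
need(473.8,-275.5,100)
for n in("scene","side"):
    q=optics.get_image(n)
    for k in("flange","tall_pin"):
        for o in top(q,k)[:1]: print(n,*o)
p=optics.get_image("wrist")
cv2.imwrite("pics/m3.png",cv2.resize(q["frame"][180:310,260:420,::-1],None,fx=4,fy=4))
E
```

```text
t: 16.08
position: [0.4737, -0.2754, 0.1903]
eef_rot: [-0.0, 0.23, 0.973, 0.0]
ft_force: [-0.2, 0.0, -1.6]
grip_width: 0.385
grasp_force: 60.2
t 16.07 offset [-0.2, -0.1, 90.3] turn z 0 az 63.4 tilt [-0.0, 0.0] w 0.385 F [-0.2, 0.0, -1.6] pos [473.7, -275.4, 190.3] q6 -1.73
scene flange 0.58 [208.0, 118.0] n 55 h 226.3 c [477.3, -272.8] r 19.4 bbox [153.0, -364.0] [510.0, -242.0]
scene tall_pin 0.95 [217.0, 181.0] n 10 h 77.6 c [477.1, -274.4] r 5.2 bbox [360.0, -338.0] [531.0, -221.0]
side flange 0.78 [346.0, 234.0] n 18 h 226.5 c [467.9, -283.7] r 21.5 bbox [441.0, -325.0] [589.0, -77.0]
side tall_pin 0.58 [338.0, 279.0] n 7 h 69.5 c [471.6, -278.5] r 5.1 bbox [418.0, -331.0] [530.0, -210.0]
```

View pics/m3.png

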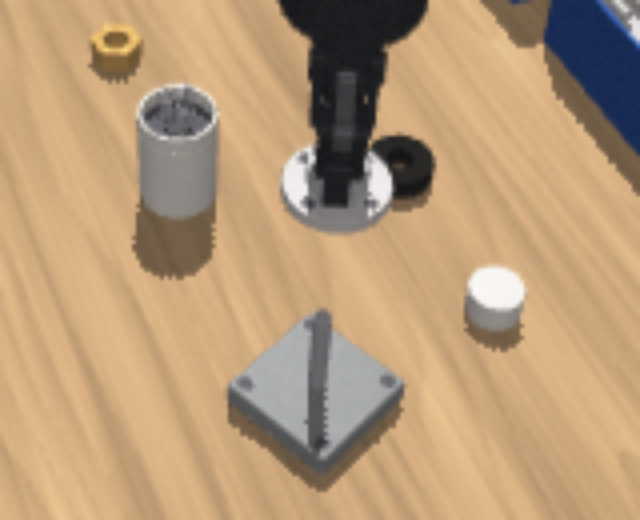

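The flange is held level (339,190 in the crop) over the tall pin, tip at (320,315). Lowering.

```bash
python3 -m crank '{"offset":[[0,0,40],[0,0,80],[0,0,95],[0,0,105],[0,0,115],[0,0,125],[0,0,125]],"delta_rot":[[0,0,0],[0,0,0],[0,0,0],[0,0,0],[0,0,0],[0,0,0],[0,0,0]],"hand":[0,0,0,0,0,0,0]}'; python3 -m crank '{"offset":[[0,0,15],[0,0,30],[0,0,42],[0,0,49],[0,0,52],[0,0,54],[0,0,54]],"delta_rot":[[0,0,0],[0,0,0],[0,0,0],[0,0,0],[0,0,0],[0,0,0],[0,0,0]],"hand":[0,0,0,0,0,0,0]}'
```

```text
t: 17.3
position: [0.4729, -0.2764, 0.0648]
eef_rot: [-0.0, 0.231, 0.973, 0.0]
ft_force: [0.2, -0.8, -2.5]
grip_width: 0.385
grasp_force: 60.2
t: 18.18
position: [0.4734, -0.2767, 0.0116]
eef_rot: [0.0, 0.231, 0.973, -0.0]
ft_force: [0.1, 0.5, -2.1]
grip_width: 0.391
grasp_force: 60.2
```

```bash
python3 -m crank '{"offset":[[0,0,1.5],[0,0,1.5],[0,0,1.5],[0,0,1.5],[0,0,1.5],[0,0,1.5],[0,0,-30],[0,0,-80],[0,0,-140],[0,0,-190],[0,0,-190]],"delta_rot":[[0,0,0],[0,0,0],[0,0,0],[0,0,0],[0,0,0],[0,0,0],[0,0,0],[0,0,0],[0,0,0],[0,0,0],[0,0,0]],"hand":[0,0.6,1,1,1,1,1,1,1,1,1]}'
python3 - <<'E'
from h import *
need(447.5,252.7,200)
for n in("scene","wrist"):
    q=optics.get_image(n)
    for o in top(q,"flange")[:2]: print(n,*o)
E
```

```text
t: 19.55
position: [0.4758, -0.2784, 0.2077]
eef_rot: [0.005, 0.231, 0.973, -0.002]
ft_force: [0.6, 0.3, -0.5]
grip_width: 1.0
grasp_force: 0.0
t 19.55 offset [264.3, 461.6, 4.0] turn z 0 az 63.3 tilt [0.009, -0.006] w 1.0 F [0.6, 0.3, -0.5] pos [475.8, -278.4, 207.7] q6 -1.73
scene flange 0.62 [146.0, 197.0] n 86 h 26.5 c [552.3, -436.2] r 36.6 bbox [459.0, -463.0] [591.0, -393.0]
scene flange 0.6 [219.0, 178.0] n 44 h 46.8 c [479.0, -273.7] r 17.3 bbox [449.0, -303.0] [509.0, -243.0]
wrist flange 0.9 [320.0, 171.0] n 544 h 46.3 c [474.7, -277.7] r 18.0 bbox [442.0, -311.0] [506.0, -246.0]
```

The flange is seated, with its top at 46 mm. Next is the sleeve.

```bash
python3 -m crank '{"offset":[[66,115,0],[132,230,0],[264,461,0],[264,461,0],[264,461,0],[264,461,0],[264,461,0],[264,461,0],[264,461,0],[264,461,0],[264,461,0],[264,461,0],[264,461,60],[264,461,110],[264,461,130],[264,461,130],[264,461,130]],"delta_rot":[[0,0,0],[0,0,0],[0,0,0],[0,0,0],[0,0,0],[0,0,0],[0,0,0],[0,0,0],[0,0,0],[0,0,0],[0,0,0],[0,0,0],[0,0,0],[0,0,0],[0,0,0],[0,0,0],[0,0,0]],"hand":[1,1,1,1,1,1,1,1,1,1,1,1,1,1,1,1,1]}'
python3 -c "
from h import *
need(447.5,252.7,-8)"
```

```text
t: 21.88
position: [0.4461, 0.2538, 0.0728]
eef_rot: [0.001, 0.232, 0.973, 0.001]
ft_force: [0.5, 0.6, 0.1]
grip_width: 0.999
grasp_force: 0.0
t 21.88 offset [-1.6, -0.5, 80.8] turn z 0 az 63.2 tilt [0.002, 0.001] w 0.999 F [0.5, 0.6, 0.1] pos [446.1, 253.8, 72.8] q6 -0.69
```

```bash
python3 -m crank '{"offset":[[-1,0,30],[-1,0,55],[-1,0,73],[-1,0,80],[-1,0,80],[-1,0,80],[-1,0,80],[-1,0,80],[-1,0,80],[-1,0,80],[-1,0,80],[-1,0,60],[-1,0,20],[-1,0,-30],[-1,0,-80],[-1,0,-120],[-1,0,-120]],"delta_rot":[[0,0,0],[0,0,0],[0,0,0],[0,0,0],[0,0,0],[0,0,0],[0,0,0],[0,0,0],[0,0,0],[0,0,0],[0,0,0],[0,0,0],[0,0,0],[0,0,0],[0,0,0],[0,0,0],[0,0,0]],"hand":[1,1,1,1,1,0.6,0.3,0,0,0,0,0,0,0,0,0,0]}'
python3 -c "
from h import *
need(473.5,-276.5,200)"
```

```text
t: 24.0
position: [0.4477, 0.2544, 0.1951]
eef_rot: [0.003, 0.231, 0.973, 0.002]
ft_force: [0.4, -0.1, -2.1]
grip_width: 0.398
grasp_force: 60.1
t 24.0 offset [-261.9, -462.5, -6.3] turn z 0 az 63.3 tilt [0.007, 0.003] w 0.398 F [0.4, -0.1, -2.1] pos [447.7, 254.4, 195.1] q6 -0.69
```

```bash
python3 -m crank '{"offset":[[-20,-35,0],[-45,-80,0],[-70,-125,0],[-95,-170,0],[-120,-212,0],[-145,-256,0],[-170,-300,0],[-195,-344,0],[-220,-388,0],[-240,-424,0],[-255,-450,0],[-261,-461,0],[-261,-461,0],[-261,-461,0],[-261,-461,0],[-261,-461,0]],"delta_rot":[[0,0,0],[0,0,0],[0,0,0],[0,0,0],[0,0,0],[0,0,0],[0,0,0],[0,0,0],[0,0,0],[0,0,0],[0,0,0],[0,0,0],[0,0,0],[0,0,0],[0,0,0],[0,0,0]],"hand":[0,0,0,0,0,0,0,0,0,0,0,0,0,0,0,0]}'
python3 - <<'E'
from h import *
need(473.5,-276.5,200)
for n in("scene","side"):
    q=optics.get_image(n)
    for o in top(q,"sleeve")[:3]: print(n,*o)
E
```

```text
t: 26.0
position: [0.4716, -0.275, 0.1915]
eef_rot: [0.0, 0.231, 0.973, -0.0]
ft_force: [0.2, 0.5, -2.1]
grip_width: 0.397
grasp_force: 60.2
t 26.0 offset [-2.4, -0.5, -8.5] turn z 0 az 63.3 tilt [0.0, -0.0] w 0.397 F [0.2, 0.5, -2.1] pos [471.6, -275.0, 191.5] q6 -1.73
scene sleeve 0.82 [414.0, 206.0] n 64 h 41.5 c [518.7, 221.8] r 18.6 bbox [466.0, 204.0] [537.0, 246.0]
scene sleeve 0.72 [454.0, 181.0] n 43 h 41.7 c [419.3, 331.6] r 16.8 bbox [402.0, 313.0] [439.0, 347.0]
scene sleeve 0.67 [208.0, 111.0] n 43 h 240.1 c [476.4, -273.7] r 19.2 bbox [459.0, -289.0] [494.0, -258.0]
side sleeve 0.65 [291.0, 166.0] n 33 h 42.8 c [514.4, 218.9] r 18.7 bbox [496.0, 199.0] [547.0, 294.0]
side sleeve 0.61 [259.0, 153.0] n 24 h 43.1 c [413.8, 328.1] r 17.7 bbox [396.0, 310.0] [431.0, 344.0]
side sleeve 0.38 [347.0, 225.0] n 0 h 248.3 c [0.0, 0.0] r 0.0 bbox [459.0, -325.0] [590.0, -109.0]
```

```bash
python3 -m crank '{"offset":[[-1,0,40],[-1,0,80],[-1,0,95],[-1,0,105],[-1,0,115],[-1,0,125],[-1,0,135],[-1,0,143],[-1,0,149],[-1,0,151],[-1,0,152],[-1,0,152]],"delta_rot":[[0,0,0],[0,0,0],[0,0,0],[0,0,0],[0,0,0],[0,0,0],[0,0,0],[0,0,0],[0,0,0],[0,0,0],[0,0,0],[0,0,0]],"hand":[0,0,0,0,0,0,0,0,0,0,0,0]}'
```

```text
t: 27.7
position: [0.4725, -0.2762, 0.0396]
eef_rot: [0.0, 0.231, 0.973, -0.0]
ft_force: [-0.6, 0.2, -1.5]
grip_width: 0.405
grasp_force: 60.2
```

```bash
python3 -m crank '{"offset":[[0,0,1],[0,0,1],[0,0,1],[0,0,1],[0,0,1],[0,0,1],[0,0,-30],[0,0,-80],[0,0,-130],[0,0,-160],[0,0,-160],[-40,30,-160],[-80,60,-160],[-120,88,-160],[-120,88,-160],[-120,88,-160],[-120,88,-160],[-120,88,-160]],"delta_rot":[[0,0,0],[0,0,0],[0,0,0],[0,0,0],[0,0,0],[0,0,0],[0,0,0],[0,0,0],[0,0,0],[0,0,0],[0,0,0],[0,0,0],[0,0,0],[0,0,0],[0,0,0],[0,0,0],[0,0,0],[0,0,0]],"hand":[0,0.6,1,1,1,1,1,1,1,1,1,1,1,1,1,1,1,1]}'
python3 - <<'E'
from h import *
need(619.8,-251.7,-12)
for n in("scene","wrist"):
    q=optics.get_image(n)
    for k in("sleeve","cap","tall_pin"):
        for o in top(q,k)[:3]: print(n,*o)
E
```

```text
t: 29.95
position: [0.6183, -0.2519, 0.1996]
eef_rot: [0.0, 0.232, 0.973, -0.0]
ft_force: [-0.3, -0.6, 0.3]
grip_width: 1.0
grasp_force: 0.0
t 29.95 offset [-1.2, 0.9, 211.6] turn z 0 az 63.2 tilt [0.0, -0.0] w 1.0 F [-0.3, -0.6, 0.3] pos [618.3, -251.9, 199.6] q6 -1.57
scene sleeve 0.71 [452.0, 182.0] n 54 h 41.8 c [416.7, 331.1] r 19.3 bbox [342.0, 312.0] [437.0, 359.0]
scene sleeve 0.57 [214.0, 169.0] n 30 h 87.6 c [480.0, -274.1] r 14.7 bbox [470.0, -288.0] [494.0, -257.0]
scene sleeve 0.53 [413.0, 206.0] n 59 h 41.4 c [517.5, 221.4] r 17.2 bbox [500.0, 204.0] [537.0, 236.0]
scene cap 0.5 [214.0, 218.0] n 84 h 26.5 c [621.3, -249.5] r 19.1 bbox [602.0, -268.0] [643.0, -230.0]
scene tall_pin 0.75 [219.0, 186.0] n 10 h 85.8 c [475.7, -273.2] r 5.6 bbox [394.0, -333.0] [530.0, -220.0]
wrist sleeve 0.57 [220.0, 48.0] n 1148 h 86.6 c [473.9, -276.7] r 18.0 bbox [436.0, -301.0] [492.0, -259.0]
wrist cap 0.92 [321.0, 171.0] n 967 h 24.9 c [620.1, -251.8] r 19.5 bbox [600.0, -271.0] [639.0, -232.0]
wrist cap 0.32 [144.0, 180.0] n 809 h 25.5 c [553.0, -437.0] r 37.0 bbox [445.0, -475.0] [593.0, -390.0]
wrist tall_pin 0.69 [218.0, 51.0] n 132 h 87.8 c [475.4, -282.8] r 11.8 bbox [417.0, -334.0] [528.0, -222.0]
wrist tall_pin 0.63 [220.0, 51.0] n 1159 h 86.6 c [473.9, -276.7] r 18.0 bbox [427.0, -313.0] [492.0, -259.0]
```

The sleeve is seated, top at 86 mm. Next is the cap.

```bash
python3 -m crank '{"offset":[[-1,1,60],[-1,1,120],[-1,1,170],[-1,1,200],[-1,1,211],[-1,1,215],[-1,1,215],[-1,1,215],[-1,1,215],[-1,1,215],[-1,1,215],[-1,1,215],[-1,1,215],[-1,1,195],[-1,1,150],[-1,1,100],[-1,1,50],[-1,1,10],[-1,1,10]],"delta_rot":[[0,0,0],[0,0,0],[0,0,0],[0,0,0],[0,0,0],[0,0,0],[0,0,0],[0,0,0],[0,0,0],[0,0,0],[0,0,0],[0,0,0],[0,0,0],[0,0,0],[0,0,0],[0,0,0],[0,0,0],[0,0,0],[0,0,0]],"hand":[1,1,1,1,1,1,1,1,0.6,0.3,0,0,0,0,0,0,0,0,0]}'
python3 - <<'E'
from h import *
need(473.5,-276.7,200)
q=optics.get_image("scene")
for o in top(q,"cap")[:3]: print(*o)
E
```

```text
t: 32.72
position: [0.6226, -0.2522, 0.1957]
eef_rot: [0.005, 0.231, 0.973, -0.001]
ft_force: [-0.1, 0.2, -0.4]
grip_width: 0.441
grasp_force: 60.2
t 32.73 offset [122.1, -89.0, -5.5] turn z 0 az 63.3 tilt [0.008, -0.004] w 0.441 F [-0.1, 0.2, -0.4] pos [622.6, -252.2, 195.7] q6 -1.57
cap 0.58 [196.0, 145.0] n 90 h 236.4 c [625.0, -249.4] r 21.4 bbox [255.0, -400.0] [645.0, -234.0]
```

```bash
python3 -m crank '{"offset":[[25,-18,0],[60,-44,0],[95,-70,0],[115,-84,0],[120,-88,0],[120,-88,0],[120,-88,0],[120,-88,0]],"delta_rot":[[0,0,0],[0,0,0],[0,0,0],[0,0,0],[0,0,0],[0,0,0],[0,0,0],[0,0,0]],"hand":[0,0,0,0,0,0,0,0]}'
python3 - <<'E'
from h import *
need(473.5,-276.7,72)
for n in ("scene","side"):
  q=optics.get_image(n)
  for o in top(q,"cap")[:3]: print(n,*o)
E
```

```text
t: 33.83
position: [0.4743, -0.2755, 0.1891]
eef_rot: [-0.0, 0.231, 0.973, 0.0]
ft_force: [0.3, 0.3, -0.6]
grip_width: 0.439
grasp_force: 60.2
t 33.83 offset [0.1, -1.4, 117.1] turn z 0 az 63.3 tilt [-0.0, 0.0] w 0.439 F [0.3, 0.3, -0.6] pos [474.3, -275.5, 189.1] q6 -1.73
scene cap 0.65 [203.0, 110.0] n 73 h 229.6 c [477.3, -273.3] r 20.1 bbox [457.0, -292.0] [497.0, -261.0]
side cap 0.66 [268.0, 136.0] n 51 h 42.4 c [481.4, 406.9] r 53.5 bbox [435.0, 370.0] [528.0, 511.0]
side cap 0.6 [336.0, 226.0] n 8 h 229.5 c [455.2, -273.9] r 6.3 bbox [453.0, -284.0] [458.0, -266.0]
```

```bash
python3 -m crank '{"offset":[[0,-1,40],[0,-1,75],[0,-1,90],[0,-1,100],[0,-1,108],[0,-1,114],[0,-1,117],[0,-1,118.5],[0,-1,118.5]],"delta_rot":[[0,0,0],[0,0,0],[0,0,0],[0,0,0],[0,0,0],[0,0,0],[0,0,0],[0,0,0],[0,0,0]],"hand":[0,0,0,0,0,0,0,0,0]}'
```

```text
t: 35.15
position: [0.4734, -0.2767, 0.0711]
eef_rot: [0.0, 0.231, 0.973, -0.0]
ft_force: [0.9, 0.1, -0.9]
grip_width: 0.44
grasp_force: 60.3
```

```bash
python3 -m crank '{"offset":[[0,0,1],[0,0,1],[0,0,1],[0,0,1],[0,0,1],[0,0,1],[0,0,-30],[0,0,-80],[0,0,-125],[0,0,-130],[-14,53,-130],[-27,106,-130],[-40,160,-130],[-53,211,-130],[-53,211,-130],[-53,211,-130],[-53,211,-130],[-53,211,-130]],"delta_rot":[[0,0,0],[0,0,0],[0,0,0],[0,0,0],[0,0,0],[0,0,0],[0,0,0],[0,0,0],[0,0,0],[0,0,0],[0,0,0],[0,0,0],[0,0,0],[0,0,0],[0,0,0],[0,0,0],[0,0,0],[0,0,0]],"hand":[0,0.6,1,1,1,1,1,1,1,1,1,1,1,1,1,1,1,1]}'
python3 - <<'E'
from h import *
need(616,-112,-18)
for n in("scene","wrist"):
    q=optics.get_image(n)
    for k in("cap","grommet"):
        for o in top(q,k)[:2]: print(n,*o)
    if n=="scene": cv2.imwrite("pics/t1.png",cv2.resize(q["frame"][120:240,160:300,::-1],None,fx=4,fy=4))
E
```

```text
t: 37.4
position: [0.6149, -0.113, 0.2008]
eef_rot: [-0.0, 0.232, 0.973, -0.0]
ft_force: [0.5, 1.1, -0.7]
grip_width: 0.995
grasp_force: 0.0
t 37.4 offset [-0.6, 1.4, 218.8] turn z 0 az 63.2 tilt [-0.0, -0.0] w 0.995 F [0.5, 1.1, -0.7] pos [614.9, -113.0, 200.8] q6 -1.37
scene cap 0.69 [213.0, 155.0] n 84 h 112.1 c [476.5, -273.9] r 20.5 bbox [457.0, -292.0] [496.0, -255.0]
scene grommet 0.58 [271.0, 228.0] n 123 h 20.4 c [617.5, -110.1] r 26.6 bbox [590.0, -140.0] [644.0, -84.0]
wrist cap 0.7 [57.0, 126.0] n 2010 h 110.5 c [474.8, -276.6] r 20.2 bbox [455.0, -382.0] [494.0, -257.0]
wrist grommet 0.95 [326.0, 164.0] n 1373 h 18.9 c [616.3, -111.3] r 25.8 bbox [591.0, -137.0] [642.0, -86.0]
```

View pics/t1.png

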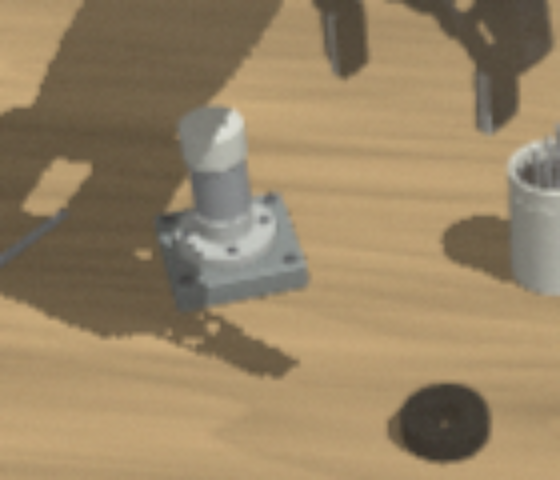

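The tall-pin stack is complete and upright: cap (212,138), sleeve (220,195), flange (228,230) in the crop. Next is the grommet.

```bash
python3 -m crank '{"offset":[[0,1,60],[0,1,120],[0,1,170],[0,1,205],[0,1,216],[0,1,219],[0,1,219],[0,1,219],[0,1,219],[0,1,219],[0,1,219],[0,1,219],[0,1,219],[0,1,200],[0,1,150],[0,1,100],[0,1,50],[0,1,10],[0,1,10]],"delta_rot":[[0,0,0],[0,0,0],[0,0,0],[0,0,0],[0,0,0],[0,0,0],[0,0,0],[0,0,0],[0,0,0],[0,0,0],[0,0,0],[0,0,0],[0,0,0],[0,0,0],[0,0,0],[0,0,0],[0,0,0],[0,0,0],[0,0,0]],"hand":[1,1,1,1,1,1,1,1,0.6,0.4,0.2,0,0,0,0,0,0,0,0]}'
python3 - <<'E'
from h import *
need(639.3,263,200)
q=optics.get_image("scene")
for o in top(q,"grommet")[:3]: print(*o)
E
```

```text
t: 40.08
position: [0.6184, -0.1117, 0.1969]
eef_rot: [0.005, 0.231, 0.973, -0.0]
ft_force: [0.7, 0.4, -0.2]
grip_width: 0.575
grasp_force: 62.3
t 40.08 offset [149.9, 344.0, -3.9] turn z 0 az 63.3 tilt [0.009, -0.002] w 0.575 F [0.7, 0.4, -0.2] pos [618.4, -111.7, 196.9] q6 -1.37
grommet 0.61 [263.0, 152.0] n 177 h 233.3 c [620.1, -109.7] r 27.1 bbox [257.0, -215.0] [646.0, -91.0]
grommet 0.33 [361.0, 189.0] n 50 h 20.7 c [462.0, 95.3] r 18.2 bbox [445.0, 78.0] [484.0, 114.0]
```

```bash
python3 -m crank '{"offset":[[12,28,0],[30,70,0],[50,117,0],[70,164,0],[90,210,0],[110,257,0],[128,300,0],[141,330,0],[148,345,0],[148,345,0],[148,345,0],[148,345,0]],"delta_rot":[[0,0,0],[0,0,0],[0,0,0],[0,0,0],[0,0,0],[0,0,0],[0,0,0],[0,0,0],[0,0,0],[0,0,0],[0,0,0],[0,0,0]],"hand":[0,0,0,0,0,0,0,0,0,0,0,0]}'
python3 - <<'E'
from h import *
need(639.3,263,1)
q=optics.get_image("scene")
for o in top(q,"grommet")[:2]: print(*o)
E
```

```text
t: 41.68
position: [0.6392, 0.2623, 0.1908]
eef_rot: [-0.0, 0.232, 0.973, -0.0]
ft_force: [1.0, 0.1, -0.7]
grip_width: 0.578
grasp_force: 62.3
t 41.67 offset [0.2, 0.7, 189.8] turn z 0 az 63.2 tilt [-0.0, -0.0] w 0.578 F [1.0, 0.1, -0.7] pos [639.2, 262.3, 190.8] q6 -0.79
grommet 0.79 [450.0, 173.0] n 239 h 227.5 c [640.2, 262.7] r 26.9 bbox [614.0, 238.0] [667.0, 287.0]
```

```bash
python3 -m crank '{"offset":[[0,1,50],[0,1,100],[0,1,135],[0,1,148],[0,1,158],[0,1,168],[0,1,177],[0,1,183],[0,1,187],[0,1,189],[0,1,189],[0,1,189]],"delta_rot":[[0,0,0],[0,0,0],[0,0,0],[0,0,0],[0,0,0],[0,0,0],[0,0,0],[0,0,0],[0,0,0],[0,0,0],[0,0,0],[0,0,0]],"hand":[0,0,0,0,0,0,0,0,0,0,0,0]}'
```

```text
t: 43.28
position: [0.6398, 0.2647, 0.0032]
eef_rot: [0.0, 0.231, 0.973, 0.0]
ft_force: [-3.2, -1.4, 5.3]
grip_width: 0.578
grasp_force: 62.9
```

```bash
python3 -m crank '{"offset":[[0,0,0],[0,0,0],[0,0,0],[0,0,0],[0,0,0],[0,0,-30],[0,0,-80],[0,0,-130],[0,0,-190],[21,-58,-195],[42,-117,-195],[63,-175,-195],[83,-234,-195],[83,-234,-195],[83,-234,-195],[83,-234,-195],[83,-234,-195]],"delta_rot":[[0,0,0],[0,0,0],[0,0,0],[0,0,0],[0,0,0],[0,0,0],[0,0,0],[0,0,0],[0,0,0],[0,0,0],[0,0,0],[0,0,0],[0,0,0],[0,0,0],[0,0,0],[0,0,0],[0,0,0]],"hand":[0.6,1,1,1,1,1,1,1,1,1,1,1,1,1,1,1,1]}'
python3 - <<'E'
from h import *
for n in("scene","wrist"):
    q=optics.get_image(n)
    for k in("hex_nut","grommet"):
        for o in top(q,k)[:2]: print(n,*o)
hexaz(q)
need(460.2,92,-18,67)
E
```

```text
t: 45.4
position: [0.4608, 0.0935, 0.1969]
eef_rot: [-0.0, 0.231, 0.973, -0.0]
ft_force: [-0.4, -0.1, 0.8]
grip_width: 0.994
grasp_force: 0.0
scene hex_nut 0.45 [360.0, 191.0] n 71 h 20.2 c [461.1, 95.0] r 21.6 bbox [442.0, 75.0] [482.0, 114.0]
scene grommet 0.95 [435.0, 242.0] n 88 h 41.7 c [642.9, 265.1] r 26.3 bbox [574.0, 240.0] [669.0, 297.0]
scene grommet 0.45 [435.0, 253.0] n 3 h 37.5 c [645.4, 264.0] r 2.6 bbox [608.0, 223.0] [686.0, 308.0]
wrist hex_nut 0.75 [320.0, 179.0] n 635 h 18.9 c [458.9, 91.9] r 20.4 bbox [441.0, 69.0] [481.0, 112.0]
wrist grommet 0.62 [524.0, 241.0] n 1259 h 39.1 c [639.3, 264.4] r 26.2 bbox [613.0, 239.0] [665.0, 299.0]
nut flats azimuth 7 mod 60, width 36.1 max 40.0 argmax 38
t 45.75 offset [-0.6, -0.8, 214.7] turn z -3.7 az 63.3 tilt [-0.0, -0.0] w 0.996 F [-0.2, 0.3, 0.3] pos [460.1, 93.0, 196.7] q6 -1.02
```

The grommet is seated, top at about 38 mm. Next is the nut, with a −4° turn to meet its flats.

```bash
python3 -m crank '{"offset":[[0,-1,60],[0,-1,120],[0,-1,170],[0,-1,202],[0,-1,211],[0,-1,214],[0,-1,214],[0,-1,214],[0,-1,214],[0,-1,214],[0,-1,214],[0,-1,214],[0,-1,214],[0,-1,195],[0,-1,150],[0,-1,100],[0,-1,50],[0,-1,10],[0,-1,10],[0,-1,10]],"delta_rot":[[0,0,-4],[0,0,-4],[0,0,-4],[0,0,-4],[0,0,-4],[0,0,-4],[0,0,-4],[0,0,-4],[0,0,-4],[0,0,-4],[0,0,-4],[0,0,-4],[0,0,-4],[0,0,-4],[0,0,-4],[0,0,-4],[0,0,-4],[0,0,-4],[0,0,-4],[0,0,-4]],"hand":[1,1,1,1,1,1,1,1,0.6,0.4,0.2,0,0,0,0,0,0,0,0,0]}'
python3 - <<'E'
from h import *
need(639.3,263.8,200)
q=optics.get_image("scene")
for o in top(q,"hex_nut")[:3]: print(*o)
E
```

```text
t: 48.25
position: [0.4587, 0.0919, 0.1854]
eef_rot: [-0.001, 0.197, 0.98, -0.0]
ft_force: [-0.4, 0.5, -1.3]
grip_width: 0.407
grasp_force: 60.0
t 48.25 offset [-100.0, 228.3, -15.0] turn z 0 az 67.3 tilt [-0.002, -0.0] w 0.407 F [-0.4, 0.5, -1.3] pos [458.7, 91.9, 185.4] q6 -1.09
hex_nut 0.63 [365.0, 121.0] n 59 h 221.7 c [461.1, 92.2] r 20.0 bbox [443.0, 76.0] [481.0, 105.0]
hex_nut 0.52 [432.0, 253.0] n 11 h 41.7 c [642.9, 265.8] r 4.9 bbox [606.0, 223.0] [686.0, 306.0]
```

```bash
python3 -m crank '{"offset":[[-10,23,0],[-28,64,0],[-47,107,0],[-66,150,0],[-83,190,0],[-95,217,0],[-100,228,0],[-100,228,0],[-100,228,0],[-100,228,0]],"delta_rot":[[0,0,0],[0,0,0],[0,0,0],[0,0,0],[0,0,0],[0,0,0],[0,0,0],[0,0,0],[0,0,0],[0,0,0]],"hand":[0,0,0,0,0,0,0,0,0,0]}'
python3 - <<'E'
from h import *
need(639.3,263.8,20)
q=optics.get_image("scene")
for o in top(q,"hex_nut")[:2]: print(*o)
E
```

```text
t: 49.6
position: [0.6395, 0.2629, 0.187]
eef_rot: [0.0, 0.197, 0.98, -0.0]
ft_force: [-0.7, 0.1, -1.1]
grip_width: 0.402
grasp_force: 60.1
t 49.6 offset [0.6, 0.8, 167.0] turn z 0 az 67.2 tilt [0.0, -0.0] w 0.402 F [-0.7, 0.1, -1.1] pos [639.5, 262.9, 187.0] q6 -0.86
hex_nut 0.8 [448.0, 174.0] n 130 h 223.0 c [639.8, 263.6] r 20.7 bbox [302.0, 245.0] [660.0, 355.0]
```

```bash
python3 -m crank '{"offset":[[0,1,45],[0,1,90],[0,1,115],[0,1,128],[0,1,138],[0,1,148],[0,1,156],[0,1,162],[0,1,165],[0,1,166],[0,1,166]],"delta_rot":[[0,0,0],[0,0,0],[0,0,0],[0,0,0],[0,0,0],[0,0,0],[0,0,0],[0,0,0],[0,0,0],[0,0,0],[0,0,0]],"hand":[0,0,0,0,0,0,0,0,0,0,0]}'
```

```text
t: 51.08
position: [0.6406, 0.2646, 0.0214]
eef_rot: [0.0, 0.197, 0.98, 0.0]
ft_force: [-1.1, -0.2, 0.6]
grip_width: 0.406
grasp_force: 60.3
```

Touching down lightly. I'll release, lift and check.

```bash
python3 -m crank '{"offset":[[0,0,0.5],[0,0,0.5],[0,0,0.5],[0,0,0.5],[0,0,0.5],[0,0,-30],[0,0,-80],[0,0,-130],[0,0,-190],[40,-60,-200],[60,-100,-200],[60,-100,-200],[60,-100,-200]],"delta_rot":[[0,0,0],[0,0,0],[0,0,0],[0,0,0],[0,0,0],[0,0,0],[0,0,0],[0,0,0],[0,0,0],[0,0,0],[0,0,0],[0,0,0],[0,0,0]],"hand":[0.6,1,1,1,1,1,1,1,1,1,1,1,1]}'
python3 - <<'E'
from h import *
for n in("wrist","scene"):
    q=optics.get_image(n)
    for k in("hex_nut","grommet","cap","pin_cup","black_tray"):
        for o in top(q,k)[:2]: print(n,*o)
a=np.hstack([q["frame"][130:230,170:270],q["frame"][190:290,385:485]])
cv2.imwrite("pics/f1.png",cv2.resize(a[:,:,::-1],None,fx=4,fy=4))
E
```

```text
t: 52.7
position: [0.5467, 0.1955, 0.2213]
eef_rot: [0.001, 0.197, 0.98, 0.0]
ft_force: [0.4, -0.9, 0.7]
grip_width: 1.001
grasp_force: 0.0
wrist hex_nut 0.64 [412.0, 230.0] n 607 h 56.9 c [640.3, 264.5] r 21.0 bbox [621.0, 245.0] [678.0, 285.0]
wrist grommet 0.59 [394.0, 210.0] n 427 h 38.9 c [639.9, 264.4] r 25.8 bbox [614.0, 239.0] [660.0, 292.0]
wrist cap 0.33 [58.0, 187.0] n 127 h 92.7 c [454.0, -66.6] r 15.1 bbox [412.0, -185.0] [485.0, -38.0]
wrist pin_cup 0.76 [59.0, 184.0] n 127 h 92.7 c [454.0, -66.6] r 15.1 bbox [413.0, -152.0] [484.0, -38.0]
wrist black_tray 0.95 [492.0, 34.0] n 841 h 39.9 c [486.4, 410.2] r 54.3 bbox [435.0, 373.0] [536.0, 472.0]
scene hex_nut 0.79 [439.0, 234.0] n 101 h 58.1 c [640.2, 265.1] r 20.8 bbox [562.0, 246.0] [661.0, 300.0]
scene grommet 0.75 [435.0, 244.0] n 53 h 40.9 c [643.9, 265.9] r 25.5 bbox [627.0, 240.0] [668.0, 295.0]
scene cap 0.75 [213.0, 154.0] n 89 h 111.8 c [476.2, -273.5] r 19.3 bbox [323.0, -304.0] [499.0, -255.0]
scene pin_cup 0.85 [297.0, 174.0] n 12 h 90.3 c [453.3, -64.8] r 13.4 bbox [298.0, -114.0] [490.0, -38.0]
scene black_tray 0.51 [217.0, 179.0] n 26 h 44.2 c [481.9, -273.1] r 16.3 bbox [451.0, -307.0] [510.0, -243.0]
```

View pics/f1.png

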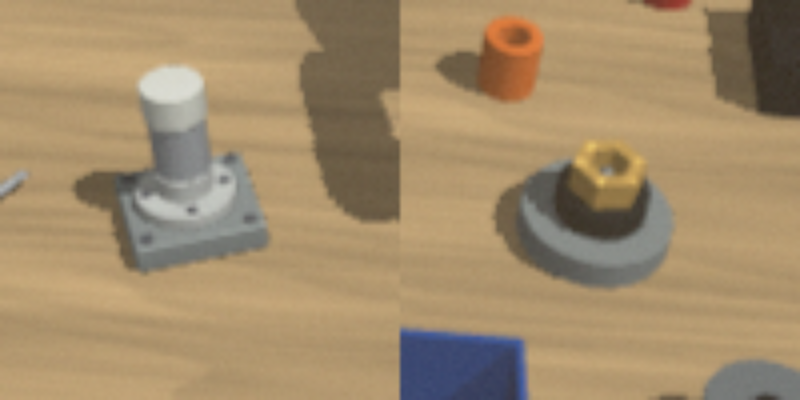

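Both stacks are complete: cap (172,95), sleeve (182,150) and flange (185,190) on the tall pin, nut (607,175) on grommet (603,205) on the short pin. Tops read 110 mm and 56 mm as expected.

```bash
python3 -c "
from plant import workorder
print(workorder.job_done())"
```

```text
the job is handed in; nothing more can be done
None
```

Both sets are built in the order asked, fully down and let go, with the cup, screwdriver and tray left alone, and the job is handed in at about 53 s; no verdict was returned.

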